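# Locate a bracket foot in a kitchen-counter drilling jig

### The arm

A 7-joint arm with a two-finger parallel gripper is mounted at the origin on the work surface. World frame = base frame: x ahead of the robot, y to its left, z up, the work surface at z = 0. Lengths are in mm, angles in rad, forces in N, time in s.
With the tool pointing down it reaches from about 400 to 875 mm from the base axis. Payload 19.3 kg.
Tool frame: the origin (TCP) lies at the very end of the fingers, on their centre line; the grasp point (between the pads) lies 19 mm behind it (grip_point_offset is the z of the grasp point in the tool frame, in mm); z points along the fingers, y is the line along which they close (so a half turn about z gives the same grasp; the last joint's range is limited). The gripper opens to 85 mm and grips with 20 to 120 N. Pads are 22 mm wide; open, the fingers measure 114 mm over their backs; the gripper's body (76 mm by 85 mm) begins 54 mm behind the grasp point. The pads swing forward as they close: fully open they stand 13 mm farther back than shut.
Start: joints at [1.133, 0.521, -0.036, 1.599, 0.021, 1.021, -0.113], TCP at [224.699, -583.202, 231.291] pointing down, gripper open.
Joint ranges: [-2.91, 2.91], [-0.3, 2.13], [-1.5, 1.42], [0.17, 2.43], [-1.26, 4.41], [0.16, 1.93], [-2.52, 2.52]. Speed limits (rad/s): [1.89, 1.89, 2.39, 2.39, 3.01, 3.01, 3.01].

### API

Orientations are given as a 3x3 rotation matrix whose columns are the frame's x, y, z axes.
In Python, from workcell import movep, movel, goto_joints, open_gripper, clamp, wait, inverse_kinematics, read_state, camera, PlanningError, finish_job, grip_point_offset gives the robot as it stands. Calls block until the motion is done:
- movep(position, orientation): joint-space move of the TCP to a pose.
- movel(position, frame=None, max_speed=150, guard=None): straight line of the TCP; frame=None keeps the orientation; max_speed is the mean speed in mm/s. With guard (N) it stops when the force on the tool has changed by that much, and returns True; else False.
- goto_joints(angles): joint-space move.
- open_gripper() and clamp(): open the fingers fully, or close them until they stop; the grip force is fixed at half the most.
- wait(seconds).
- inverse_kinematics(position, orientation): joint angles nearest the present ones, or None.
- read_state(): the state.
- camera(name): name is "scene" or "top"; returns a dict with "image" (480x640x3 uint8, blue, green, red), "range_z" (480x640 float32, mm along the optical axis (not along the pixel's ray), 0 where there is no reading), "fx", "fy", "cx", "cy" (pixels), "cam_to_world" (4x4, takes a point from camera to world coordinates). Camera axes: x right, y up, looking along -z (the intrinsics and any distortion apply to the point x, -y, -z); pixel columns grow to the right and rows downward; lengths in mm; the calibration is good to about 2 mm. A picture is of the moment at which its call begins.
A pose or a line that the arm cannot do raises PlanningError and nothing moves.
- finish_job(): hands the job in; it is judged then, once.
The state is a dict: "time": time; "qpos": joint angles; "qvel": joint speeds; "joint_efforts": joint torques, N m; "eef_pos": TCP position; "tool_rot": TCP orientation; "ft_force": force on the tool from outside, world axes, zero at the start; "torque": the same for the moment, N m; "finger_gap": finger opening in mm; "gripper_force": force on a finger pad.
Only numpy, scipy, OpenCV 4.12 (cv2) and the standard library are available. Lean on these libraries where they do the work, as an engineer would, in place of code of your own. Each camera call takes 0.05 s, during which the arm holds its last target. There are 200 camera calls.

### The job

Get the cast bracket foot located in the drilling jig: without lifting it off the board, push it up until it bears on both steel dowels at once, then slide it along them until it presses against the wooden end stop, and leave it there touching all three. Hold a definite pressure of several newtons at each contact for a moment, but gently, never more than 20 N on a dowel or the stop, then let go of the foot, swing the wooden turn button fully round over its end, and leave everything else on the counter where it is.

Things in the scene. Friction and masses are not known exactly. Their poses are not given: they have to be found in the camera images.
- jig: Drilling jig: plywood board 12 mm thick, fixed to the counter. Origin on its underside. In its frame the board spans x -100 to 135, y -130 to 130, top z = 12 mm. x points from the open side (near the robot) to the two dowels, y along the dowel row to the end stop. A foot fully home has its origin at x = 24, y = 0, z = 12 mm here, axes parallel to the jig's.
- dowel_a: Steel dowel 12 mm in diameter standing 18 mm above the board, rigidly fixed; the one far from the end stop. Origin: on its axis at the board's top face, at x = 75, y = -55 mm in the jig's frame.
- dowel_b: Second steel dowel of the same size, rigidly fixed, nearer the end stop. Origin: on its axis at the board's top face, at x = 75, y = +20 mm in the jig's frame.
- end_stop: Rigidly fixed wooden block 50 (x) by 34 (y) by 20 mm high on the board. Origin: centre of its underside, at x = 24, y = 92 mm in the jig's frame; the face that the foot meets is at y = 75 mm and looks along the jig's -y.
- bracket: Bracket foot: cast aluminium plate 90 (x) by 150 (y) by 16 mm with a round boss, 30 mm across, 41 mm high, mid-top. Loose, hollow, about 0.2 kg (varies), flat on the board, 20 to 50 mm short of the dowels, 15 to 40 mm short of the stop, skewed up to 0.2 rad; slides with 1 to 3 N drag. Origin: centre of underside. +x edge goes to the dowels, +y end to the stop. Pinched by the boss it can turn.
- turn_button (a joint): Angle of the wooden turn button on the end stop, rad: 0 = parked, pointing along the jig's -x (open side); turns anticlockwise seen from above to 1.57 = fully round at its limit, pointing along the jig's -y over the plate. Starts between 0 and 0.35. Stays where it is left; about 1 N at the knob turns it.
- turn_button_pivot (a point): The button's vertical hinge axis, at the underside of its arm: x = 24, y = 92, z = 33 mm in the jig's frame. The arm is 22 mm wide and 8 mm thick and reaches 52 mm from the axis; it passes 5 mm above the plate.
- turn_button_knob (a point): Centre of the top face of the button's upright round knob, 16 mm in diameter, 42 mm from the hinge axis; it rises 34 mm above the arm, and its top is 75 mm above the counter.
- marker_a: Bystander: chunky green marker 130 mm long, 23 mm thick, lying on the counter beside the jig. Origin: middle of its underside.
- marker_b: Bystander: a second marker of the same kind, to the robot's right.
- coaster: Bystander: round ceramic coaster 100 mm across, 9 mm high, on the counter just beyond the jig's end-stop end. Origin: centre of its underside.
- screw_tin: Bystander: small round tin 34 mm across, 28 mm high, standing on the jig's board behind dowel_a. Origin: centre of its underside.
- clamp: Bystander: plastic bar clamp 150 mm long, 18 mm high, lying to the robot's left. Origin: on the underside, at the middle of the bar.
- mug: Bystander: mug 82 mm across, 95 mm high, to the robot's right. Origin: centre of its underside.
There are look-alikes about, which are no part of the job. What is meant by the bracket is not green or yellow, and is the smaller of those in its own colour.

How it is judged:
By the outcome, as a careful person would: the job done as asked, in the order asked, and still so for the second after the job is handed in, with the robot touching nothing.
It also fails if it takes over 72 s, if anything falls off the work surface, if the arm or the gripper's body presses on something with over 40 N, if the wrist force passes 120 N, or if a joint passes its speed limit or range.

## Working session

There is one attempt and no reset: what is moved stays moved. The work goes in short steps, each a Python script; the robot and the scene stay as the last script left them, time stands still between calls to the robot, and variables do not carry over. Pictures are saved under pics/ and viewed, at most 10 in all, crops included, and the job is handed in when it is done.

```bash
mkdir -p pics; ls; python3 - <<'E'
from workcell import *
import cv2, numpy as np
for n in ("scene","top"):
    c=camera(n); cv2.imwrite(f"pics/{n}0.png",c["image"]); np.savez(f"{n}0.npz",**c)
    print(n,c["fx"],c["fy"],c["cx"],c["cy"],np.round(c["cam_to_world"],3).tolist(),[k for k in c])
s=read_state(); print(s, grip_point_offset)
E
```

```text
pics
scene 526.3416052865631 526.3416052865631 314.30308275666505 241.87469890333148 [[0.243, -0.666, 0.705, 1525.501], [0.97, 0.16, -0.183, -235.286], [0.009, 0.729, 0.685, 978.495], [0.0, 0.0, 0.0, 1.0]] ['image', 'range_z', 'fx', 'fy', 'cx', 'cy', 'cam_to_world']
top 583.8619590245258 583.8619590245258 314.41162064269855 230.14327178996305 [[-0.016, 0.985, -0.174, 285.83], [-1.0, -0.016, 0.001, 40.053], [-0.002, 0.174, 0.985, 1639.576], [0.0, 0.0, 0.0, 1.0]] ['image', 'range_z', 'fx', 'fy', 'cx', 'cy', 'cam_to_world']
{'time': 0.1, 'qpos': array([ 1.13280553,  0.52192811, -0.03636732,  1.59993521,  0.02124259,
        1.02112124, -0.11282076]), 'qvel': array([ 0.0003426 , -0.00299545, -0.00130603, -0.00157876,  0.00243844,
        0.00037287,  0.00100366]), 'joint_efforts': array([ 4.32329922e-03, -9.28496289e+01,  1.98405974e+00, -3.70533836e+01,
        1.80392771e-02,  5.46890151e-03, -9.94380480e-05]), 'eef_pos': array([ 224.59296763, -582.93081496,  230.80489675]), 'tool_rot': array([[ 9.33115006e-01,  3.59577796e-01, -4.41587089e-04],
       [ 3.59578056e-01, -9.33114572e-01,  9.03379649e-04],
       [-8.72160847e-05, -1.00174213e-03, -9.99999494e-01]]), 'ft_force': array([ 0.60117245, -0.44847404, -0.84608455]), 'torque': array([-0.00548458,  0.02546058,  0.05773099]), 'gripper_force': 0.0, 'finger_gap': 85.54989701268082} -18.700000000000003
```

View pics/top0.png

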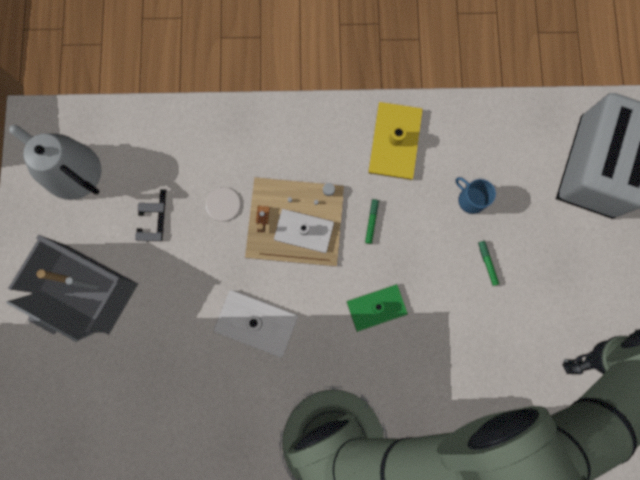

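View pics/scene0.png

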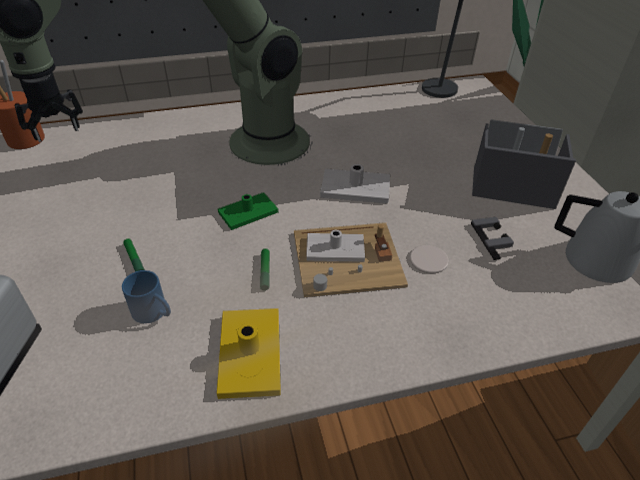

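```bash
cat > h.py <<'E'
import numpy as np, cv2
def load(n): return dict(np.load(n))
def ray(c,u,v,z):
    u=np.asarray(u,float); v=np.asarray(v,float); T=c["cam_to_world"]
    d=np.stack([(u-c["cx"])/c["fx"],-(v-c["cy"])/c["fy"],-np.ones_like(u)],-1)@T[:3,:3].T
    return T[:3,3]+d*((z-T[2,3])/d[...,2])[...,None]
def cloud(c):
    v,u=np.mgrid[:480,:640]; r=c["range_z"]; T=c["cam_to_world"]
    p=np.stack([(u-c["cx"])/c["fx"]*r,-(v-c["cy"])/c["fy"]*r,-r],-1)
    return p@T[:3,:3].T+T[:3,3]
E
python3 - <<'E'
from h import *
t=load("top0.npz"); s=load("scene0.npz")
a=cv2.resize(t["image"][165:280,235:355],None,fx=4.6,fy=4.6,interpolation=cv2.INTER_CUBIC)[:520,:390+160]
b=cv2.resize(s["image"][215:300,285:415],None,fx=4.6,fy=4.6,interpolation=cv2.INTER_CUBIC)
cv2.imwrite("pics/ct.png",a); cv2.imwrite("pics/cs.png",b); print(a.shape,b.shape)
P=cloud(t)
for v in range(170,275,8): print(v,[int(round(P[v,u,2])) for u in range(240,356,6)])
hsv=cv2.cvtColor(t["image"],cv2.COLOR_BGR2HSV)
for u,v in [(260,190),(300,190),(290,220),(340,230),(300,262),(263,215),(225,205)]: print(u,v,hsv[v,u],np.round(P[v,u]))
E
```

```text
(520, 550, 3) (391, 598, 3)
170 [2, -5, -4, -1, 1, -7, -4, -1, 4, 6, 8, 2, -1, 2, 4, -7, 3, 2, 0, 2]
178 [-2, -1, -2, 12, 15, -1, -2, 5, -1, -2, 1, -1, 4, -1, -4, -5, -1, 8, 5, 4]
186 [11, -1, 5, 7, 8, 10, 12, 8, 8, 10, 9, 15, 12, 9, 41, 37, 7, 11, 0, -1]
194 [6, -3, 12, 5, 11, 16, 16, 9, 9, 19, 15, 9, 9, 13, 24, 40, 8, 16, -3, -3]
202 [0, 1, 13, 11, 2, 25, 7, 9, 11, 18, 5, 17, 18, 7, 13, 15, 11, 10, -2, -2]
210 [-5, 1, 13, 37, 35, 14, 15, 29, 9, 9, 12, 18, 14, 11, 15, 8, 5, 6, -2, 5]
218 [1, 6, 21, 39, 38, 9, 6, 26, 32, 28, 23, 26, 28, 23, 6, 17, 17, -2, 1, 2]
226 [-9, 2, 13, 76, 46, 14, 14, 32, 36, 29, 70, 71, 29, 30, 20, 24, 8, 1, 1, -1]
234 [1, -1, 10, 9, 11, 15, 29, 24, 24, 27, 28, 39, 32, 27, 29, 34, 6, 0, -1, 2]
242 [-8, -6, 14, 15, 6, 16, 8, 9, 25, 36, 35, 31, 22, 31, 28, 11, 14, -5, 3, -5]
250 [-2, 15, 13, 19, 16, 4, 13, 6, 10, 6, 20, 12, 13, 35, 25, 8, 16, 0, -1, 8]
258 [0, 7, 13, 19, 17, 5, 15, 10, 11, 10, 16, 12, 14, 11, 5, 9, 14, 2, -2, 2]
266 [0, 3, 9, 3, -1, -4, 4, -3, -2, 11, 0, -8, 1, 2, 1, 4, 11, -4, -6, 7]
274 [1, 1, -4, 2, -3, -3, -7, 0, -5, -1, -1, 3, -5, -1, 2, 1, -3, 5, 2, 0]
260 190 [ 18  85 162] [691. 192.  20.]
300 190 [ 18  84 157] [690.  78.  17.]
290 220 [  0   1 175] [601. 107.  28.]
340 230 [ 15  43 119] [575. -34.  -0.]
300 262 [ 18  64 148] [ 286.   40. 1640.]
263 215 [  9  33 100] [613. 181.  46.]
225 205 [ 14  16 174] [651. 293.  10.]
```

View pics/ct.png

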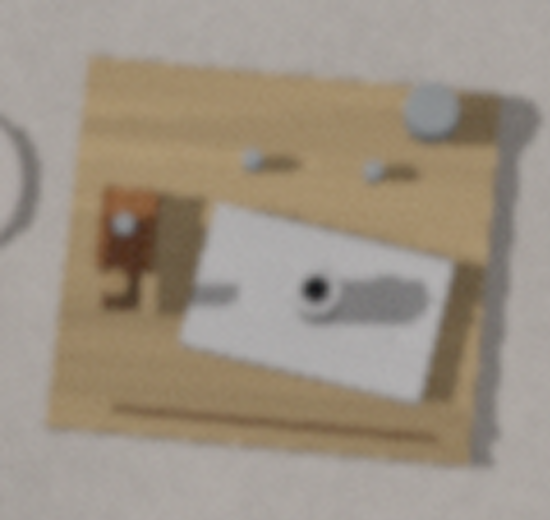

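View pics/cs.png

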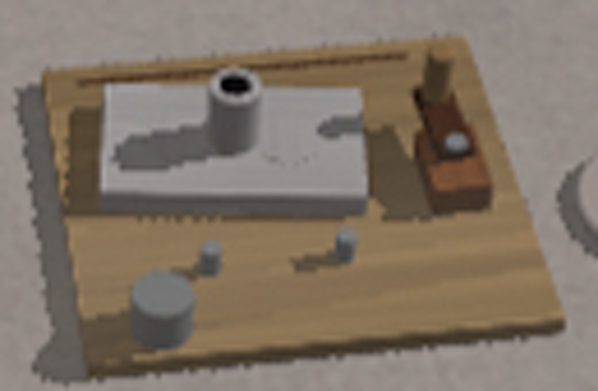

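```bash
cat > m.py <<'E'
from h import *
T=load("top0.npz"); S=load("scene0.npz")
def w(c,o,p,z): p=np.array(p,float)/4.6+np.array(o)+(0.5/4.6-0.5); return ray(c,p[:,0],p[:,1],z)[:,:2]
def fit(A,B):
    a=A-A.mean(0); b=B-B.mean(0); M=a.T@b; th=np.arctan2(M[0,1]-M[1,0],M[0,0]+M[1,1])
    R=np.array([[np.cos(th),-np.sin(th)],[np.sin(th),np.cos(th)]]); t=B.mean(0)-R@A.mean(0)
    return th,R,t,np.round(B-A@R.T-t,1)
J=np.array([[135,130],[135,-130],[-100,-130],[-100,130],[75,20],[75,-55.]])
for c,o,b,d in ((T,(235,165),[(92,57),(500,95),(478,465),(48,430)],[(252,160),(374,172)]),
              (S,(285,215),[(562,320),(88,365),(45,72),(465,38)],[(346,234),(210,246)])):
    W=np.vstack([w(c,o,b,12.),w(c,o,d,30.)]); th,R,t,r=fit(J,W); print("jig",th,t,r.tolist())
    if c is T: pl,bo,kn,pv=[(222,203),(455,262),(422,403),(180,346)],(317,291),(117,288),(123,222)
    else: pl,bo,kn,pv=[(366,198),(101,192),(107,84),(361,90)],(236,83),(438,55),(457,143)
    Pw=w(c,o,pl,28.); Bj=np.array([[45,75],[45,-75],[-45,-75],[-45,75.]])
    tb,_,tp,rb=fit(Bj,Pw); print(" plate",tb,tp,rb.tolist(),"in jig",tb-th,(tp-t)@R)
    for nm,p,z in (("boss",bo,69.),("knob",kn,75.),("piv",pv,45.)):
        q=w(c,o,[p],z)[0]; print(" ",nm,q,(q-t)@R)
E
python3 m.py
```

```text
jig -0.10157763058345337 [583.31040135  94.80890667] [[1.1, -2.0], [-1.3, 2.1], [0.9, -2.6], [0.3, 0.7], [0.1, 1.1], [-1.1, 0.9]]
 plate -0.26184438667772597 [570.39396147  67.84557454] [[0.5, -1.8], [0.1, 1.0], [0.5, -0.4], [-1.0, 1.1]] in jig -0.1602667560942726 [-10.11569728 -28.13411394]
  boss [570.48793696  68.58617226] [-10.09730506 -27.38780428]
  knob [573.18625541 186.88938301] [-19.40920059  90.57922161]
  piv [619.3091879  186.06301562] [26.55978404 94.43411939]
jig -0.11673090312077723 [584.03978017  96.62738126] [[-1.3, -1.9], [-0.0, 1.2], [2.5, 1.8], [1.7, -1.9], [-1.4, 0.4], [-1.4, 0.2]]
 plate -0.27219105752915956 [571.01708361  69.4118932 ] [[-1.0, -1.3], [0.2, 1.0], [0.7, 1.0], [0.1, -0.7]] in jig -0.15546015440838235 [ -9.76439431 -28.54697917]
  boss [568.16170624  70.03252087] [-12.67262194 -28.26312941]
  knob [578.50728859 185.08363449] [-15.79698594  87.20993312]
  piv [619.94941394 184.8036287 ] [25.39572367 91.75843084]
```

```bash
cat > r.py <<'E'
import numpy as np
from workcell import *
th=-0.108; t0=np.array([583.7,95.7])
ex=np.array([np.cos(th),np.sin(th),0]); ey=np.array([-np.sin(th),np.cos(th),0]); R2=np.column_stack([ex[:2],ey[:2]])
RG=np.column_stack([ex,-ey,[0,0,-1.]])
def W(x,y,z): return [*(t0+R2@[x,y]),z]
def F():  # force on the tool in jig axes, averaged
    f=[]
    for _ in range(4): f.append(read_state()["ft_force"]); wait(0.01)
    f=np.mean(f,0); return np.array([f@ex,f@ey,f[2]])
def P():
    s=read_state(); p=s["eef_pos"]; return np.round([*((p[:2]-t0)@R2),p[2]],2)
E
python3 - <<'E'
from r import *
movep(W(-10.5,-28,140),RG); print(read_state()["time"],read_state()["qpos"])
movel(W(-10.5,-28,60),max_speed=150); 
print(movel(W(-10.5,-28,34),max_speed=60,guard=8),P()); f0=F(); print("f0",f0); np.save("f0.npy",f0)
clamp(); s=read_state(); print(P(),F()-f0,s["finger_gap"],s["gripper_force"],s["time"])
import cv2
c=camera("top"); cv2.imwrite("pics/t1.png",cv2.resize(c["image"][150:290,220:370],None,fx=4,fy=4,interpolation=2))
E
```

```text
2.725 [-0.04633354  0.56287183 -0.24648754  1.80886807  0.18444997  0.79208205
 -2.06606933]
False [-10.6  -27.94  33.81]
f0 [0.2882299  0.33912955 0.06801021]
[-10.39 -28.    34.33] [-1.56776634 -1.07827204  5.80876628] 28.599237188133678 58.84693801403046 4.5833
```

View pics/t1.png

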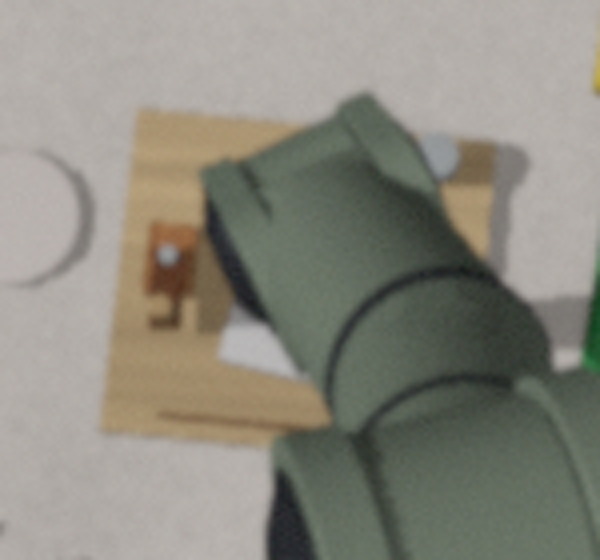

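```bash
cat >> r.py <<'E'
import json
def Rz(a): c,s=np.cos(a),np.sin(a); return np.array([[c,-s,0],[s,c,0],[0,0,1.]])
def go(x,y,z,a,v=30,guard=None):
    json.dump([x,y,z,a],open("cmd.json","w"))
    return movel(W(x,y,z),frame=Rz(a)@RG,max_speed=v,guard=guard)
def cmd(): return json.load(open("cmd.json"))
def st(f0,n=6):  # jig-frame force and moment about z (N m)
    r=[]
    for _ in range(n):
        s=read_state(); f=s["ft_force"]; r.append([f@ex,f@ey,f[2],s["torque"][2]]); wait(0.01)
    return np.round(np.mean(r,0)-f0,2)
E
python3 - <<'E'
from r import *
f0=np.append(np.load("f0.npy"),read_state()["torque"][2]*0)
print("raw",st(f0))
go(-10.4,-28,34.5,0,10); print(P(),st(f0))
go(4,-28,34.5,0.08); print(P(),st(f0))
go(14,-28,34.5,0.157); print(P(),st(f0))
s=read_state();print(s["finger_gap"],s["time"])
E
```

```text
raw [-1.9  -0.8   6.17  0.04]
[-10.48 -28.02  34.43] [-0.4   0.18 -1.86  0.01]
[  3.95 -28.09  34.43] [-0.28 -0.13 -1.8  -0.01]
[ 13.84 -28.03  34.44] [-0.39 -0.34 -1.81  0.01]
28.83125563224684 6.2333
```

```bash
python3 - <<'E'
from r import *
f0=np.append(np.load("f0.npy"),0)
z=34.5; a=.157
for z in (34.35,34.2,34.05):
    go(14,-28,z,a,10); f=st(f0); print(z,P(),f)
    if f[2]>0.5: break
x=14
while x<30:
    x+=1; go(x,-28,z,a,20); f=st(f0,3); print(x,P(),f)
    if f[0]<-5: break
print(read_state()["time"])
E
```

```text
34.35 [ 13.88 -27.94  34.41] [-1.19 -0.92 -0.36 -0.  ]
34.2 [ 13.91 -27.97  34.39] [-3.55 -0.68  5.68 -0.01]
15 [ 14.99 -27.93  34.38] [-3.07 -0.55  5.29  0.01]
16 [ 16.03 -27.9   34.39] [-3.3   0.05  5.79  0.03]
17 [ 17.02 -27.88  34.39] [-2.89 -0.23  4.98 -0.02]
18 [ 18.01 -27.86  34.37] [-2.69 -0.15  4.89 -0.01]
19 [ 19.03 -27.89  34.41] [-3.23 -0.38  4.88  0.03]
20 [ 20.02 -27.89  34.37] [-3.25 -0.31  4.74  0.01]
21 [ 21.   -27.85  34.38] [-3.13 -0.43  4.96  0.04]
22 [ 22.01 -27.88  34.4 ] [-2.72 -0.83  5.15 -0.03]
23 [ 23.04 -27.84  34.4 ] [-3.25  0.2   4.89  0.  ]
24 [ 23.87 -27.86  34.37] [-4.2  -0.27  6.31 -0.01]
25 [ 23.97 -27.86  34.37] [-10.97  -0.84  12.    -0.07]
9.8583
```

```bash
python3 - <<'E'
from r import *
f0=np.append(np.load("f0.npy"),0)
x,y,_,a=cmd()
for x,z,a in ((25,34.35,a),(25,34.35,a-.01),(25,34.35,a-.02),(25,34.35,a-.03),(25,34.35,a-.04)):
    go(x,y,z,a,10); f=st(f0); print(x,z,round(a,3),P(),f,read_state()["finger_gap"])
    if f[3]>0.15: break
print(read_state()["time"])
E
```

```text
25 34.35 0.157 [ 23.97 -27.91  34.39] [-10.23  -0.57   8.78  -0.06] 28.400538175276715
25 34.35 0.147 [ 23.97 -27.7   34.36] [-9.36 -0.34  8.57  0.27] 28.37835178777375
10.4583
```

```bash
cat >> r.py <<'E'
def ctl(c,f,Fx=-10.,Fz=2.5):  # trim x, z, yaw for the next step
    x,y,z,a=c; tt=(-17.5-y)*abs(f[0])/1000
    x+=np.clip((f[0]-Fx)/10*.6,-.4,.4); z+=np.clip((f[2]-Fz)/35*.6,-.12,.12)
    a+=np.clip(-(tt-f[3])/33*.6,-.006,.006)
    return [x,y,z,a]
E
python3 - <<'E'
from r import *
f0=np.append(np.load("f0.npy"),0)
c=cmd(); c[3]=.152; c[2]=34.45
go(*c,10); f=st(f0); print(np.round(c,3),f)
for i in range(4): c=ctl(c,f); go(*c,10); f=st(f0); print(np.round(c,3),P(),f)
while c[1]<-8:
    c=ctl(c,f); c[1]+=2; go(*c,15); f=st(f0,4); print(np.round(c,3),P(),f)
    if f[1]<-11 or f[0]<-16: break
print(read_state()["time"])
E
```

```text
[ 25.    -28.     34.45    0.152] [-9.    0.35  6.82  0.11]
[ 25.06  -28.     34.524   0.152] [ 24.   -27.75  34.41] [-9.14  0.27  6.56  0.07]
[ 25.112 -28.     34.594   0.152] [ 24.04 -27.76  34.43] [-8.35  0.45  5.55  0.1 ]
[ 25.211 -28.     34.646   0.152] [ 24.02 -27.75  34.44] [-9.25  0.37  5.34  0.06]
[ 25.256 -28.     34.695   0.151] [ 24.04 -27.72  34.47] [-8.85  0.42  5.18  0.12]
[ 25.325 -26.     34.741   0.152] [ 24.02 -27.04  34.46] [-10.16  -5.44   7.1    0.06]
[ 25.315 -24.     34.819   0.151] [ 24.   -25.4   34.47] [-9.48 -7.23  6.95  0.07]
[ 25.346 -22.     34.896   0.152] [ 24.   -23.39  34.49] [-9.41 -7.27  5.83  0.05]
[ 25.382 -20.     34.953   0.152] [ 24.04 -21.37  34.51] [-9.26 -6.47  4.8   0.03]
[ 25.426 -18.     34.992   0.152] [ 24.05 -19.35  34.54] [-9.33 -6.49  4.84  0.05]
[ 25.466 -16.     35.032   0.153] [ 24.12 -17.31  34.59] [-9.04 -6.72  5.06 -0.01]
[ 25.524 -14.     35.076   0.153] [ 24.11 -15.37  34.61] [-9.29 -6.57  4.74 -0.04]
[ 25.566 -12.     35.115   0.153] [ 24.17 -13.33  34.61] [-9.04 -6.4   3.86 -0.01]
[ 25.624 -10.     35.138   0.153] [ 24.16 -11.36  34.61] [-9.43 -6.42  4.75 -0.06]
[25.658 -8.    35.177  0.153] [24.14 -9.36 34.6 ] [-9.09 -6.35  3.87 -0.07]
15.125
```

```bash
python3 - <<'E'
from r import *
f0=np.append(np.load("f0.npy"),0)
c=cmd(); f=st(f0)
while c[1]<12:
    c=ctl(c,f,Fx=-12); c[1]+=1 if c[1]<-3 else .5; go(*c,12); f=st(f0,4); print(np.round(c,3),P(),f)
    if f[1]<-13.5 or f[0]<-16: break
print(read_state()["time"])
E
```

```text
[25.821 -7.    35.197  0.154] [24.15 -8.68 34.61] [-10.23  -8.3    5.48  -0.09]
[25.927 -6.    35.248  0.154] [24.18 -7.82 34.66] [-11.33  -8.25   6.21  -0.11]
[25.967 -5.    35.311  0.155] [24.21 -6.72 34.7 ] [-11.47  -8.62   5.29  -0.14]
[25.999 -4.    35.359  0.155] [24.24 -5.69 34.73] [-10.99  -7.85   5.15  -0.15]
[26.06  -3.    35.405  0.155] [24.25 -4.71 34.74] [-11.4   -7.85   5.14  -0.14]
[26.096 -2.5   35.45   0.155] [24.27 -4.22 34.77] [-11.41  -8.21   4.54  -0.18]
[26.131 -2.    35.485  0.155] [24.26 -3.8  34.76] [-11.16  -8.43   4.79  -0.15]
[26.181 -1.5   35.524  0.156] [24.27 -3.34 34.78] [-11.35  -8.65   4.41  -0.16]
[26.22  -1.    35.557  0.156] [24.31 -2.81 34.83] [-11.45  -7.91   4.61  -0.21]
[26.253 -0.5   35.593  0.156] [24.32 -2.29 34.85] [-12.17  -7.72   4.1   -0.16]
[26.243  0.    35.621  0.156] [24.31 -1.76 34.83] [-11.36  -7.96   3.61  -0.22]
[26.282  0.5   35.64   0.156] [24.35 -1.23 34.86] [-11.5   -7.99   3.49  -0.21]
[26.312  1.    35.657  0.156] [24.35 -0.78 34.87] [-11.49  -8.34   3.4   -0.17]
[26.342  1.5   35.672  0.157] [24.33 -0.3  34.86] [-11.54  -7.97   3.54  -0.25]
[26.37   2.    35.69   0.156] [24.39  0.21 34.9 ] [-11.46  -7.57   3.95  -0.19]
[26.402  2.5   35.715  0.157] [24.38  0.69 34.91] [-11.96  -7.9    4.05  -0.26]
[26.405  3.    35.741  0.156] [24.39  1.22 34.91] [-11.56  -7.73   3.13  -0.2 ]
[26.431  3.5   35.752  0.157] [24.38  1.7  34.9 ] [-11.57  -8.24   3.54  -0.26]
[26.457  4.    35.77   0.157] [24.4   1.94 34.92] [-12.5   -9.31   3.96  -0.17]
[26.427  4.5   35.795  0.159] [24.4   1.98 34.95] [-11.78 -11.69   4.09  -0.28]
[26.44   5.    35.822  0.158] [24.37  2.   34.91] [-11.7  -13.45   5.24  -0.24]
[26.458  5.5   35.869  0.159] [24.39  1.96 34.95] [-12.02 -15.86   5.8   -0.22]
21.4083
```

```bash
python3 - <<'E'
from r import *
f0=np.append(np.load("f0.npy"),0)
c=cmd(); f=st(f0)
for i in range(3):
    c=ctl(c,f,Fx=-15); c[1]+=.15; go(*c,12); f=st(f0,8); print(np.round(c,3),P(),f)
wait(1.0); f=st(f0,8); print("held",f)
for i in range(12):   # relax, keeping a little forward load
    dx=np.clip((f[0]+5)/10,-.5,.5); dy=np.clip((f[1]+5)/6,-.8,.8)
    c[0]+=dx; c[1]+=dy; c[2]+=np.clip((f[2]-1)/50,-.05,.05); c[3]+=np.clip(((-17.5*abs(f[0])/1000)-f[3])/-50,-.004,.004)
    go(*c,12); f=st(f0,4); print(np.round(c,3),P(),f)
    if f[0]>-6.5 and f[1]>-6.5: break
open_gripper(); print(P(),st(f0)); c[2]=34.5+3
p=cmd(); go(p[0],p[1],130,p[3],100)
print(read_state()["time"])
E
```

```text
[26.614  5.65  35.927  0.159] [24.41  2.01 34.98] [-12.96 -16.86   6.09  -0.28]
[26.736  5.8   35.988  0.16 ] [24.4   2.04 34.97] [-13.97 -16.91   6.2   -0.34]
[26.798  5.95  36.051  0.16 ] [24.43  2.   34.98] [-14.09 -17.91   6.52  -0.25]
held [-13.88 -17.4    5.81  -0.24]
[26.298  5.15  36.101  0.16 ] [24.39  2.01 35.05] [ -9.82 -13.79   1.03  -0.31]
[25.816  4.35  36.102  0.157] [24.36  2.   35.12] [-6.65 -9.73 -2.39 -0.2 ]
[25.651  3.562 36.052  0.155] [24.35  2.01 35.18] [-5.09 -6.33 -3.14 -0.12]
[25.71  3.64 36.1 ] [-0.14 -0.3   0.34  0.01]
26.0583
```

```bash
cat > k.py <<'E'
from r import *
import r
B=t0+R2@[24.38,2.0]; th2=-0.118
e1=np.array([np.cos(th2),np.sin(th2)]); e2=np.array([-e1[1],e1[0]])
def W2(x,y,z): return [*(B+e1*(x-24)+e2*y),z]
RG2=np.column_stack([[*e1,0],[*-e2,0],[0,0,-1.]])
def pose(phi,gap,flip=0,z=52.):
    p=np.array([24,92])+42*np.array([-np.cos(phi),-np.sin(phi)])-(22.5+gap)*np.array([np.sin(phi),-np.cos(phi)])
    return W2(*p,z),Rz(phi)@RG2@np.diag([-1,-1,1] if flip else [1,1,1])
E
python3 - <<'E'
from k import *
for fl in (0,1):
    for phi in (.08,.8,1.57):
        for z in (52,130): print(fl,phi,z,np.round(q,2) if (q:=inverse_kinematics(*pose(phi,5,fl,z))) is not None else None)
import cv2
c=camera("scene"); cv2.imwrite("pics/s2.png",cv2.resize(c["image"][205:305,275:420],None,fx=5,fy=5,interpolation=2))
E
```

```text
0 0.08 52 [-0.29  0.74 -0.24  1.73  0.25  0.69 -2.27]
0 0.08 130 [-0.27  0.64 -0.26  1.7   0.21  0.83 -2.24]
0 0.8 52 [-0.13  0.74 -0.4   1.78  0.42  0.7  -1.65]
0 0.8 130 [-0.1   0.63 -0.45  1.75  0.35  0.84 -1.6 ]
0 1.57 52 [ 0.05  0.79 -0.58  1.76  0.59  0.78 -0.95]
0 1.57 130 [ 0.09  0.69 -0.64  1.72  0.5   0.91 -0.88]
1 0.08 52 [ 0.15  0.94 -0.95  1.71  0.9   1.    0.38]
1 0.08 130 [ 0.18  0.84 -1.02  1.67  0.79  1.1   0.45]
1 0.8 52 [ 0.35  1.12 -1.28  1.76  1.15  1.23  0.98]
1 0.8 130 [ 0.35  0.96 -1.28  1.72  0.98  1.24  1.07]
1 1.57 52 [ 0.4   1.12 -1.28  1.74  1.15  1.24  1.82]
1 1.57 130 [ 0.41  0.97 -1.28  1.7   0.99  1.26  1.91]
```

View pics/s2.png

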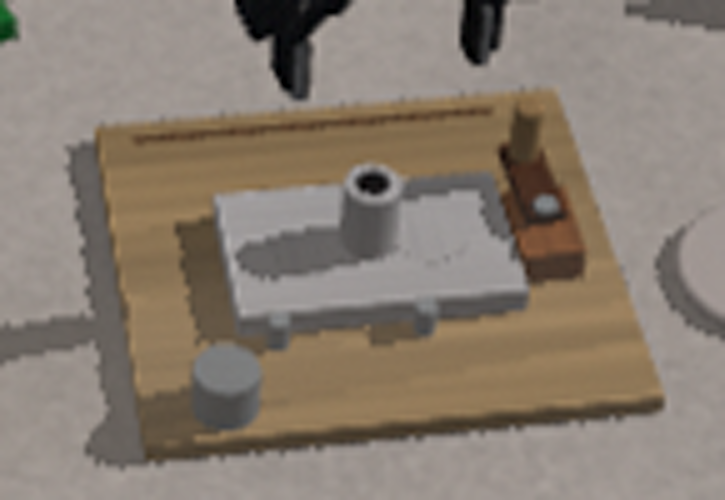

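The plate bears on both dowels (crop 280,330 and 425,315) and on the stop (525,270). The button is still parked. Next I push the knob round.

```bash
python3 - <<'E'
from k import *
clamp()
p,R=pose(0.05,8,z=130); movep(p,R)
p,_=pose(0.05,8); print(movel(p,max_speed=120,guard=8))
g0=np.append(np.zeros(3),0); g0=st(g0,8); print("base",g0,read_state()["time"])
phi=.05
while phi<1.5:
    phi+=.1; p,R=pose(phi,0); h=movel(p,frame=R,max_speed=30,guard=10); f=st(g0,3)
    print(round(phi,2),h,P(),f)
    if h: break
print(read_state()["time"])
import cv2
c=camera("scene"); cv2.imwrite("pics/s3.png",cv2.resize(c["image"][205:305,275:420],None,fx=5,fy=5,interpolation=2))
E
```

```text
False
base [ 0.26  0.18 -0.11 -0.01] 28.3167
0.15 False [-19.28 110.51  52.19] [-0.29 -0.36 -0.23  0.05]
0.25 False [-20.77 105.97  52.02] [ 0.25 -0.27  0.65  0.03]
0.35 False [-21.72 101.31  51.99] [-0.09 -0.01  0.08 -0.01]
0.45 False [-22.24  96.56  51.99] [-0.51 -0.33  0.22  0.02]
0.55 False [-22.26  91.79  51.99] [-0.36 -0.1   0.24  0.02]
0.65 False [-21.84  87.07  51.98] [ 0.03 -0.39 -0.17  0.01]
0.75 False [-20.89  82.43  51.99] [-0.26 -0.23  0.41  0.01]
0.85 False [-19.49  77.9   52.02] [ 0.09 -0.02  0.32  0.02]
0.95 False [-17.67  73.46  51.98] [-0.28 -0.29  0.38  0.  ]
1.05 False [-15.39  69.29  52.  ] [-0.16 -0.24  0.21  0.03]
1.15 False [-12.72  65.39  52.  ] [ 0.36 -0.02  0.19  0.01]
1.25 False [-9.7  61.73 52.  ] [-0.31 -0.63 -0.2  -0.02]
1.35 False [-6.31 58.38 52.  ] [-0.32 -0.16  0.05  0.01]
1.45 False [-2.62 55.44 51.98] [-0.67 -0.3   0.3   0.02]
1.55 False [ 1.4  52.85 51.99] [-0.43 -0.1   0.36 -0.01]
33.575
```

View pics/s3.png

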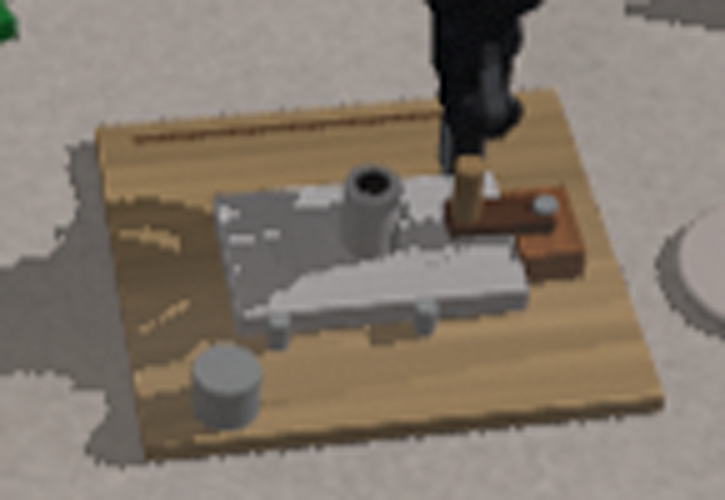

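The button is nearly round, with the knob at crop (468,190). I'll push it on to its limit under guard.

```bash
python3 - <<'E'
from k import *
p,R=pose(1.57,0); p=np.array(p)
print(movel(list(p),frame=R,max_speed=20,guard=6),P())
e=np.array([*e1,0]); print(movel(list(p+14*e),max_speed=12,guard=6),P())
q=read_state()["eef_pos"]; f=read_state()["ft_force"]; print(np.array(f)@e)
movel(list(q-30*e),max_speed=80); q=read_state()["eef_pos"]; movel([q[0],q[1],160],max_speed=120)
movel([q[0]-90,q[1]+60,200],max_speed=150)
print(read_state()["time"])
import cv2
a=camera("scene"); b=camera("top"); np.savez("top9.npz",**b); np.savez("scene9.npz",**a)
u=cv2.resize(a["image"][205:305,275:420],None,fx=4,fy=4,interpolation=2); v=cv2.resize(b["image"][170:270,240:350],None,fx=2,fy=2,interpolation=2)
k=np.zeros((400,800,3),np.uint8); k[:,:580]=u; k[:200,580:800]=v; cv2.imwrite("pics/f.png",k)
E
```

```text
False [ 2.24 52.4  52.02]
True [ 3.18 52.15 51.59]
-1.155079573101539
36.7833
```

View pics/f.png

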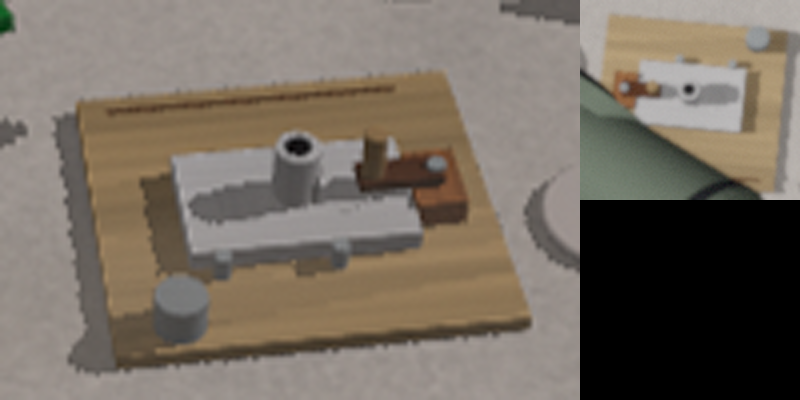

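Button looks fully round, knob at (375,150), but I'll confirm the limit with a sustained-force push.

```bash
python3 - <<'E'
from k import *
p,R=pose(1.57,0); p=np.array(p); e=np.array([*e1,0])
movep(list(p-25*e+[0,0,90]),R); movel(list(p-25*e),max_speed=100,guard=10)
g0=st(np.zeros(4),8); movel(list(p-2*e),max_speed=60,guard=6)
d=-2.
while d<6:
    d+=.5; movel(list(p+d*e),max_speed=15); f=st(g0,4); print(d,P(),f)
    if f[0]<-7: break
movel(list(p-28*e),max_speed=80); movel(list(p-28*e+[0,0,110]),max_speed=150)
q=p-28*e; movel([q[0]-80,q[1]+50,210],max_speed=150)
print(read_state()["time"])
import cv2
a=camera("scene"); np.savez("scene10.npz",**a); A=np.load("scene9.npz")["image"]
print("changed px",(cv2.absdiff(a["image"],A)[205:305,275:420].max(2)>40).sum())
# whole-scene check of bystanders vs. start, away from the arm
d=cv2.absdiff(cv2.GaussianBlur(a["image"],(5,5),0),cv2.GaussianBlur(np.load("scene0.npz")["image"],(5,5),0)).max(2)>40
n,l,s,c=cv2.connectedComponentsWithStats(d.astype(np.uint8)); print([x[:5].tolist() for x in s[1:] if x[4]>15])
h,w=d.shape
E
```

```text
-1.5 [ 0.69 52.3  52.03] [-0.27 -0.02 -0.1  -0.03]
-1.0 [ 1.34 52.26 52.01] [-0.08 -0.37  0.05 -0.02]
-0.5 [ 1.88 52.21 52.  ] [-0.42  0.18 -0.41 -0.  ]
0.0 [ 2.31 52.23 51.96] [-0.06  0.05  0.04  0.01]
0.5 [ 2.86 52.26 52.  ] [-0.22  0.09  0.61  0.  ]
1.0 [ 3.21 52.22 51.94] [-1.17 -0.28  0.44 -0.05]
1.5 [ 3.49 52.23 51.91] [-5.33 -0.51  1.42  0.01]
2.0 [ 3.66 52.21 51.88] [-7.43 -1.17  3.49 -0.04]
43.6333
changed px 29
[[0, 0, 83, 140, 3218], [246, 0, 20, 23, 202], [377, 0, 41, 32, 500], [406, 0, 17, 20, 65], [284, 19, 5, 8, 26], [267, 22, 8, 11, 52], [351, 33, 58, 31, 1055], [284, 36, 8, 10, 62], [228, 51, 5, 4, 18], [365, 73, 42, 90, 2231], [269, 76, 13, 3, 30], [295, 83, 4, 9, 25], [72, 120, 8, 11, 60], [128, 139, 45, 7, 105], [0, 160, 79, 29, 849], [116, 171, 56, 10, 129], [0, 178, 103, 39, 1323], [375, 228, 11, 16, 104], [307, 232, 33, 26, 491], [324, 232, 41, 25, 401], [130, 234, 143, 39, 2494], [300, 239, 11, 22, 148], [355, 241, 10, 4, 30], [0, 247, 125, 46, 4653], [321, 253, 59, 15, 452], [314, 264, 13, 8, 57], [363, 265, 16, 4, 44], [334, 266, 23, 5, 68]]
```

```bash
python3 -c "
import numpy as np,cv2
cv2.imwrite('pics/last.png',np.load('scene10.npz')['image'])"
```

```text
(no output)
```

View pics/last.png

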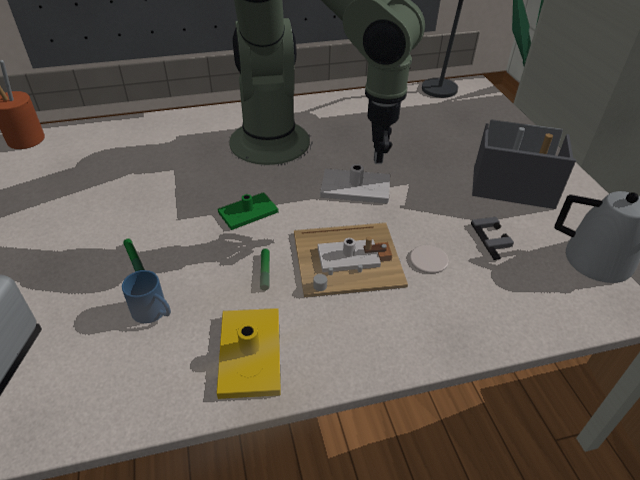

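The bystanders have not moved. The plate is home (around 348,255), the button lies over it (375,248), and the arm is clear.

```bash
python3 -c "
from workcell import *
print(finish_job())"
```

```text
the job is handed in; nothing more can be done
None
```

The job is handed in: the foot touches both dowels and the end stop after about 14 N total on the dowels and at most 18 N at the stop (both wrist readings), and the turn button is at its limit over the plate. Nothing else on the counter moved, and it took about 44 s.

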